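# Mount a ring choke on its stud

### The arm

A 6-joint arm with a two-finger parallel gripper is mounted at the origin on a cart in front of the work surface, level with it; the furniture and walls round the work are solid. World frame = base frame: x ahead of the robot, y to its left, z up, the work surface at z = 0. Lengths are in mm, angles in rad, forces in N, time in s.
With the tool pointing down it reaches from about 350 to 975 mm from the base axis. Payload 7.1 kg.
Tool frame: the origin (TCP) lies at the very end of the fingers, on their centre line; the grasp point (between the pads) lies 19 mm behind it (ctrl.grasp_offset is the distance from the TCP to the grasp point, in mm); z points along the fingers, y is the line along which they close (so a half turn about z gives the same grasp; the last joint's range is limited). The gripper opens to 88 mm and grips with 3 to 60 N. Pads are 20 mm wide; open, the fingers measure 115 mm over their backs; the gripper's body (75 mm by 178 mm) begins 61 mm behind the grasp point.
Start: joints at [1.091, 0.423, 1.63, -0, 1.089, -0.019], TCP at [277.883, 559.809, 222.675] pointing down, gripper open.
Joint ranges: [-3, 3], [-0.9, 2.11], [0.09, 2.58], [-1.31, 4.45], [0.11, 2.69], [-2.54, 2.54]. Speed limits (rad/s): [2.39, 2.39, 3.01, 3.14, 3.14, 3.14].

### API

Orientations are given as a rotation vector (axis times angle).
In Python, from workcell import ctrl, viewer, ticket, models gives the robot as it stands.
- The arm moves only by the tool play_rows, never from a script. Its arguments are lists of equal length, an entry for each row: "dp": the shift along the world's x, y, z in mm, a list of three; "yaw": the turn about the world's z in degrees. In form: {"dp": [[tx, ty, tz], ...], "yaw": [yaw, ...]}. A call has 1 to 8 rows; each row shifts and turns the commanded pose from where the row before left it; what a row does not reach is not made up. A row lasts 1/12 s, in which the tool goes at most 41.7 mm and 7.16 degrees, less where a joint would pass 70% of its speed; a pose out of reach is approached as far as the arm can. A call is refused whole if a number of a shift passes 41.7 or a number of a turn 7.16, either way. A call with a gripper value outside its range is refused whole. "gripper" is the closure, from 0 (fully open) to 1 (shut), set as the call begins (left out, the last holds). The fingers move at their own pace and stop on an object; the grip force is fixed at half the most. Time passes only in rows, so rows that do not move let the fingers close. It gives the time, the measured TCP pose, the force, the opening and the grip force at its end, in the units of the state.
- ctrl.get_obs(): the state, without advancing time (a new reading comes with each control period).
- viewer.get_image(name): name is "scene" or "top" or "wrist"; returns a dict with "pixels" (420x560x3 uint8, red, green, blue), "range_z" (420x560 float32, mm along the optical axis (not along the pixel's ray), 0 where there is no reading), "fx", "fy", "cx", "cy" (pixels), "T" (4x4, takes a point from camera to world coordinates); the wrist camera has in their place "hand_eye" (4x4, takes a point from camera to tool coordinates, whose origin is the TCP and whose axes are the flange's). Camera axes: x right, y up, looking along -z (the intrinsics and any distortion apply to the point x, -y, -z); pixel columns grow to the right and rows downward; lengths in mm; the calibration is good to about 2 mm. A picture is of the moment at which its call begins: read the wrist's pose just before it.
- ticket.close_job(): hands the job in; it is judged then, once.
Trained networks look in a picture, given as the dict that the camera call returned (one of the last four; its "shot" number tells which), for a name from the list of things; names that differ only in an ending like _2 or _b are one class to them, and where a whole thing is asked for, a point or a joint stands for the part that bears it (a point fixed in the world has none). Each returns a list of dicts, best first, with "conf" (0 to 1); they miss things now and then, are a little off and sometimes report something else, mostly with a low value. They report only what shows in the picture. A call takes as long as a camera call. They do not tell look-alikes from the thing itself.
- models.look_for(picture, name): "bbox" ([centre column, centre row, width, height] in pixels, round what is visible of it).
- models.landmark_of(picture, name): "location" ([column, row] in pixels: a listed point, or the origin of a listed thing).
The state is a dict: "t": time; "qpos": joint angles; "qvel": joint speeds; "joint_torque": joint torques, N m; "ee_pos": TCP position; "orientation": TCP orientation; "ft_force": force on the tool from outside, world axes, zero at the start; "moment": the same for the moment, N m; "width": finger opening in mm; "grasp_force": force on a finger pad.
Only numpy, scipy, OpenCV 4.12 (cv2) and the standard library are available. Lean on these libraries where they do the work, as an engineer would, in place of code of your own. Each camera call takes 0.05 s, during which the arm holds its last target. There are 200 camera calls.

### The job

Mount the wound ring choke on the brass stud of the aluminium plate. Slip the parts over the stud in this order, each lying flat on the one before: the big blue rubber pad on the plate, the choke, the red pad, the steel washer, and last the yellow cap, open end down, over the end of the stud. Leave the orange relay and the green-and-white solder reel where they are.

Things in the scene. Friction and masses are not known exactly. Their poses are not given: they have to be found in the camera images.
- mount_plate: aluminium plate 120 x 110 x 6 mm fixed on the bench, with an upright brass stud at its centre: 6 mm in diameter (about 6.6 over the thread), rising 46 mm above the plate's top face (its last 3 mm tapered). Origin: on the stud's axis at the plate's underside, so the plate's top face is at z = 6 mm and the stud's tip at z = 52 mm; z up
- lower_pad: blue rubber pad: free-lying ring, axis upright (z up), origin at the centre of its underside; outer diameter 60 mm, hole 16 mm, 8 mm thick; firm, about 30 g
- choke: wound ring choke, grey core with copper windings, lying flat: 50 mm over the windings but solid only to about 42 mm across (the fingers sink into the windings), hole about 19 mm, its centre within 1 mm of the origin; about 120 g. Its solid underside is 1.9 mm above the origin, so the origin lies 1.9 mm below the surface it rests on; solid height 16 mm; z up
- upper_pad: red pad: free-lying ring, axis upright (z up), origin at the centre of its underside; outer diameter 44 mm, hole 16 mm, 7 mm thick; about 15 g
- washer: bright steel washer: free-lying ring, axis upright (z up), origin at the centre of its underside; outer diameter 34 mm, hole 16 mm, 6 mm thick; about 30 g
- cap: yellow plastic cap standing open end down: outer diameter 26 mm, 30 mm high, blind hole 14 mm in diameter and 22 mm deep from below; origin at the centre of its underside, z up; about 20 g
- orange_relay: orange relay block, 28 x 44 x 35 mm, loose; not to be moved. Origin at the centre of its underside
- green_reel: reel of solder with green flanges, lying flat, 62 mm in diameter, 32 mm high, loose; not to be moved. Origin at the centre of its underside
Things that resemble listed ones, but are neither listed nor needed, are in the scene too. Several things have the shape of the upper_pad; the one meant has the colours described above.

How it is judged:
By the outcome, as a careful person would: the job done as asked, in the order asked, and still so for the second after the job is handed in, with the robot touching nothing.
It also fails if it takes over 104 s, if anything falls off the work surface, if the arm or the gripper's body presses on something with over 40 N, if the wrist force passes 120 N, or if a joint passes its speed limit or range.

## Working session

There is one attempt and no reset: what is moved stays moved. The work goes in short steps, Python scripts to look and compute and a tool call to move; the robot and the scene stay as the last step left them, time stands still between calls to the robot, and variables do not carry over. Pictures are saved under pics/ and viewed, at most 14 in all, crops included, and the job is handed in when it is done.

Besides the shell and the picture viewer there is one more tool, called after "Emit:" as name(argument=value, ...), one argument or row to a line, values as JSON. play_rows: Moves the arm, as the interface text tells. Its arguments: {"type":"object","properties":{"dp":{"type":"array"},"yaw":{"type":"array"},"gripper":{"type":"number"}},"required":["dp","yaw"]}

```bash
mkdir -p pics; ls
cat > h.py <<'E'
import numpy as np, cv2
from scipy.spatial.transform import Rotation as R
from workcell import ctrl, viewer, ticket, models
def shot(name):
    o=ctrl.get_obs(); p=viewer.get_image(name)
    if name=="wrist":
        T=np.eye(4);T[:3,:3]=R.from_rotvec(o["orientation"]).as_matrix();T[:3,3]=o["ee_pos"]
        p["Tw"]=T@np.array(p["hand_eye"])
    else: p["Tw"]=np.array(p["T"])
    return p
def ray(p,u,v):
    d=np.array([(u-p["cx"])/p["fx"],-(v-p["cy"])/p["fy"],-1.0])
    return p["Tw"][:3,:3]@d,p["Tw"][:3,3]
def at_z(p,u,v,z):
    d,c=ray(p,u,v); return c+d*(z-c[2])/d[2]
def cloud(p):
    h,w=p["range_z"].shape; v,u=np.mgrid[:h,:w]; z=p["range_z"]
    P=np.stack([(u-p["cx"])/p["fx"]*z,-(v-p["cy"])/p["fy"]*z,-z],-1)
    return P@p["Tw"][:3,:3].T+p["Tw"][:3,3]
def save(p,n,crop=None,s=1):
    im=p["pixels"][...,::-1]
    if crop: im=im[crop[1]:crop[3],crop[0]:crop[2]]
    cv2.imwrite("pics/"+n,cv2.resize(im,None,fx=s,fy=s,interpolation=cv2.INTER_CUBIC))
E
python3 - <<'E'
from h import *
for cam in ["top","scene"]:
    p=shot(cam); save(p,cam+"0.png"); print(cam,{k:(v.shape if hasattr(v,'shape') else v) for k,v in p.items() if k not in("pixels","range_z")})
    P=cloud(p)
    for n in ["mount_plate","lower_pad","choke","upper_pad","washer","cap","orange_relay","green_reel"]:
        for d in models.landmark_of(p,n)[:5]:
            u,v=d["location"]; iu,iv=int(np.clip(u,0,559)),int(np.clip(v,0,419))
            print(n,round(d["conf"],2),np.round([u,v]),"z0:",np.round(at_z(p,u,v,0)[:2]),"surf",np.round(P[iv,iu]))
print(ctrl.get_obs())
E
```

```text
pics
top {'fx': 441.74018491408947, 'fy': 441.74018491408947, 'cx': 282.1440478988479, 'cy': 209.72989534078314, 'T': (4, 4), 'shot': 1, 'Tw': (4, 4)}
mount_plate 0.83 [266. 223.] z0: [491.  88.] surf [491.  88.   6.]
lower_pad 0.73 [199. 212.] z0: [529. 290.] surf [532. 291.  -2.]
choke 0.73 [223. 176.] z0: [638. 217.] surf [640. 217.   4.]
choke 0.51 [268. 158.] z0: [690.  80.] surf [683.  81.  29.]
upper_pad 0.49 [225. 251.] z0: [410. 211.] surf [412. 210.  10.]
upper_pad 0.45 [199. 262.] z0: [379. 289.] surf [381. 288.   8.]
washer 0.71 [223. 178.] z0: [630. 219.] surf [630. 220.   4.]
washer 0.62 [340. 213.] z0: [ 516. -133.] surf [ 517. -131.    4.]
cap 0.42 [268. 159.] z0: [686.  81.] surf [680.  81.  30.]
orange_relay 0.46 [395. 204.] z0: [ 541. -300.] surf [ 538. -293.   29.]
green_reel 0.51 [361. 162.] z0: [ 671. -204.] surf [ 666. -198.   29.]
green_reel 0.37 [395. 199.] z0: [ 557. -300.] surf [ 555. -289.   36.]
scene {'fx': 538.204036849926, 'fy': 538.204036849926, 'cx': 276.98623069427543, 'cy': 211.6550329763445, 'T': (4, 4), 'shot': 2, 'Tw': (4, 4)}
mount_plate 0.64 [
[... 746 characters left out ...]
 surf [ 671. -185.   28.]
{'t': 0.9, 'qpos': array([ 1.09101409e+00,  4.23084759e-01,  1.62992369e+00,  2.75248180e-05,
        1.08860058e+00, -1.90148372e-02]), 'qvel': array([ 0.00147932,  0.00031901,  0.0021842 ,  0.00169528, -0.00134929,
       -0.00113986]), 'joint_torque': array([ 1.62208031e-03, -5.44556987e+01, -2.74057299e+01,  6.45721215e-02,
        1.66781293e-02,  4.38595737e-05]), 'ee_pos': array([277.86229778, 559.80451853, 222.67525864]), 'orientation': array([-7.17399346e-01, -3.05855664e+00,  1.54738324e-05]), 'ft_force': array([-0.09212496,  0.12162691,  0.47317492]), 'moment': array([ 0.01699003,  0.01993958, -0.0248229 ]), 'grasp_force': 0.0, 'width': 87.81600948193862}
```

View both.

Run:
```python
import cv2
a=cv2.imread("pics/top0.png")[120:300,150:450];cv2.imwrite("pics/top0c.png",cv2.resize(a,None,fx=2.6,fy=2.6,interpolation=cv2.INTER_CUBIC))
```

```text
(no output)
```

View pics/top0c.png

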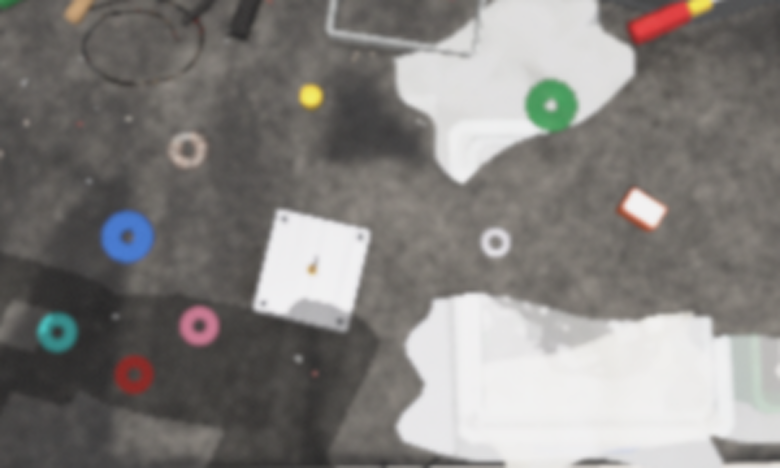

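View pics/scene0.png

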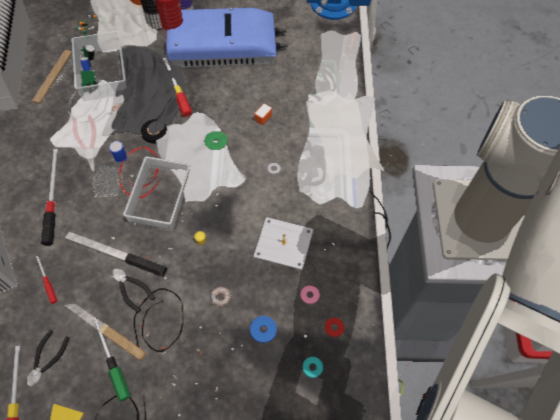

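The candidates for the red pad, as full top-image pixels, are pink (226,245), red (201,264) and teal (172,247). The saturated red one at (201,264) fits the description. The blue pad is at (199,212), the choke at (222,177), the washer at (340,213), the cap at (268,158) and the stud at about (268,222). I'll move in and confirm with the wrist camera.

Emit:
play_rows(
  dp=[
    [19,-36,10],
    [19,-36,10],
    [19,-36,10],
    [19,-36,10],
    [19,-36,10],
    [19,-36,10],
    [19,-36,10],
    [19,-36,10],
  ],
  yaw=[0,0,0,0,0,0,0,0],
)

```text
t: 1.57
ee_pos: [429.5, 271.7, 303.0]
orientation: [0.717, 3.058, 0.001]
ft_force: [0.9, -0.2, -0.2]
width: 87.5
grasp_force: 0.0
```

Emit:
play_rows(
  dp=[
    [0,0,0],
    [0,0,0],
  ],
  yaw=[0,0],
)

```text
t: 1.73
ee_pos: [430.1, 272.1, 303.0]
orientation: [0.724, 3.056, 0.002]
ft_force: [-0.6, -0.1, -0.0]
width: 88.0
grasp_force: 0.0
```

Run:
```python
from h import *
p=shot("wrist"); save(p,"w1.png",s=1.4); np.set_printoptions(suppress=True,precision=2)
print(p["hand_eye"],p["fx"]); P=cloud(p)
for n in ["mount_plate","lower_pad","choke","upper_pad"]:
    for d in models.landmark_of(p,n)[:4]:
        u,v=d["location"]; print(n,round(d["conf"],2),np.round([u,v]),"z0:",np.round(at_z(p,u,v,0)[:2]))
print({k:p[k] for k in p if k not in("pixels","range_z","hand_eye","Tw")})
```

```text
[[   0.      0.96    0.27   73.67]
 [   1.      0.     -0.      0.65]
 [  -0.      0.27   -0.96 -162.04]
 [   0.      0.      0.      1.  ]] 344.96468157889007
mount_plate 0.9 [179. 266.] z0: [489.  77.]
lower_pad 0.73 [323. 230.] z0: [533. 289.]
choke 0.85 [311. 302.] z0: [630. 225.]
upper_pad 0.9 [346. 132.] z0: [423. 373.]
upper_pad 0.6 [237. 189.] z0: [426. 209.]
upper_pad 0.56 [267. 126.] z0: [369. 284.]
{'fx': 344.96468157889007, 'fy': 344.96468157889007, 'cx': 280.63882575167435, 'cy': 212.9894883649962, 'shot': 3}
```

View pics/w1.png

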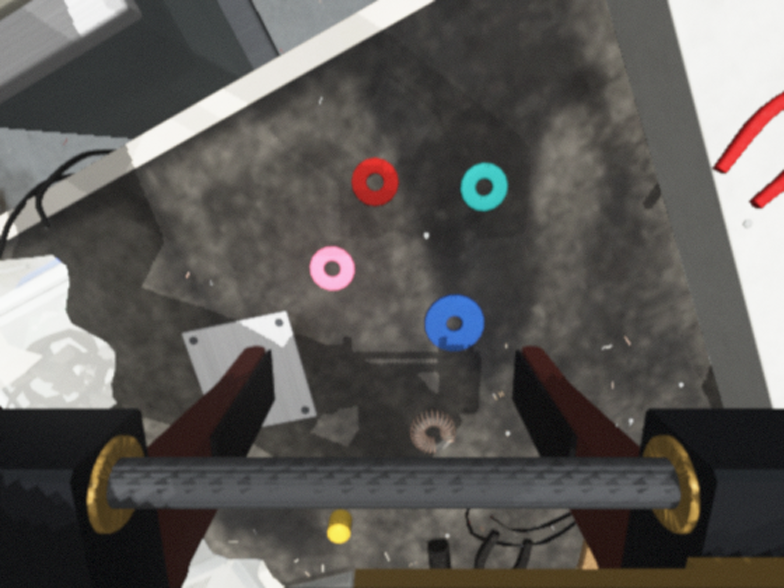

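The wrist view (1.4x) shows the red pad at (375,181), pink at (332,268), teal at (484,187), blue at (454,322), the choke at (433,432) and the cap at (339,527). The plate is at (250,370), partly hidden by a finger. The red one at (375,181) is clearly saturated red and the others are pink and teal, so it is the upper_pad. Next come refined centres by colour.

```bash
cat >> h.py <<'E'
COL={"red":[((0,150,60),(6,255,255)),((174,150,60),(180,255,255))],"blue":[((100,110,60),(120,255,255))],"yellow":[((22,120,90),(34,255,255))]}
def blob(p,c,near,z,r=70):
    hsv=cv2.cvtColor(p["pixels"],cv2.COLOR_RGB2HSV); m=sum(cv2.inRange(hsv,np.array(a),np.array(b)) for a,b in COL[c])
    n,l,s,ct=cv2.connectedComponentsWithStats(m)
    best=None
    for i in range(1,n):
        if s[i,4]<30: continue
        q=at_z(p,*ct[i],z)
        if np.hypot(*(q[:2]-near))<r and (best is None or s[i,4]>s[best,4]): best=i
    if best is None: return None
    cs,_=cv2.findContours((l==best).astype(np.uint8),cv2.RETR_EXTERNAL,cv2.CHAIN_APPROX_NONE)
    pts=np.array([at_z(p,*q[0],z)[:2] for q in max(cs,key=len)],np.float32)
    (x,y),rr=cv2.minEnclosingCircle(pts); e=cv2.fitEllipse(pts)
    return np.round([x,y,rr],1),np.round(e[0],1),np.round(e[1],1)
E
python3 - <<'E'
from h import *
for cam in ["wrist","top","scene"]:
    p=shot(cam)
    for c,n,z in [("blue",(531,289),7),("red",(373,283),6),("yellow",(686,82),28)]: print(cam,c,blob(p,c,n,z))
    # stud tip / plate corners / choke & washer by height
    P=cloud(p)
    for nm,n,zl,zh,r in [("stud",(489,84),25,60,50),("choke",(636,218),9,30,45),("washer",(517,-132),3.5,30,30),("plate",(489,84),3,10,95)]:
        m=(np.hypot(P[...,0]-n[0],P[...,1]-n[1])<r)&(P[...,2]>zl)&(P[...,2]<zh)&(p["range_z"]>0)
        if m.sum()>3:
            q=P[m]; (x,y),(w,h),a=cv2.minAreaRect(q[:,:2].astype(np.float32)); print(cam,nm,m.sum(),"mean",np.round(q.mean(0),1),"rect",np.round([x,y,w,h,a],1))
E
```

```text
wrist blue (array([532.2, 291.2,  30.6]), array([532.1, 290.9]), array([58.9, 59.8]))
wrist red (array([374.4, 282.4,  21.9]), array([374.3, 282.4]), array([41.9, 42.2]))
wrist yellow (array([681.6,  82.9,  22.1]), array([681.4,  81.6]), array([25.6, 45.7]))
wrist choke 562 mean [629.1 219.7  14.8] rect [629.3 219.4  46.5  44.2  85.8]
wrist plate 4989 mean [476.2  95.1   4.9] rect [485.5  89.2 188.3 176.8  31.9]
top blue (array([532.4, 290.9,  30.4]), array([532.1, 291. ]), array([57.9, 58.8]))
top red (array([372.4, 279.3,  19.6]), array([371. , 276.6]), array([26.2, 36.2]))
top yellow (array([687.5,  74.4,  13.9]), array([687.2,  74.6]), array([25. , 26.2]))
top stud 5 mean [489.6  75.8  48.4] rect [490.2  75.4   6.5   2.9   2.7]
top choke 148 mean [631.8 216.   15.7] rect [639.4 216.6  56.8  74.4  49.5]
top washer 161 mean [ 517.8 -132.8    6.1] rect [ 518.6 -132.3   57.    51.3   88.9]
top plate 2142 mean [489.4  82.7   5.9] rect [488.8  83.8 188.9 186.1  89.1]
scene blue (array([531. , 291.2,  30.3]), array([531.3, 291.3]), array([58. , 58.9]))
scene red (array([373.6, 283. ,  21.5]), array([373.2, 283. ]), array([40.5, 41.4]))
scene yellow (array([686.4,  81.4,  18. ]), array([686.9,  81.2]), array([25.7, 35. ]))
scene stud 18 mean [490.1  79.3  39. ] rect [490.1  79.5   4.4   8.2  28.2]
scene choke 242 mean [631.  220.1  14.9] rect [631.9 220.9  80.2  47.5  32. ]
scene washer 155 mean [ 517.6 -131.2    5.5] rect [ 519.  -131.2   54.6   56.8   51.4]
scene plate 2152 mean [500.6  80.5   5.5] rect [501.3  83.4 165.6 180.4  19.1]
```

Emit:
play_rows(
  dp=[
    [17,3.2,-20],
    [17,3.2,-30],
    [17,3.2,-30],
    [17,3.2,-30],
    [17,3.2,-30],
    [17,3.2,-30],
    [0,0,-30],
    [0,0,-30],
  ],
  yaw=[0,0,0,0,0,0,0,0],
)

```text
t: 2.8
ee_pos: [531.5, 293.5, 70.3]
orientation: [0.716, 3.059, 0.0]
ft_force: [-0.4, 0.3, 0.1]
width: 88.1
grasp_force: 0.0
```

Emit:
play_rows(
  dp=[
    [0,0,-30],
    [0,0,-20],
    [0,0,-15],
    [0,0,-5],
    [0,0,0],
  ],
  yaw=[0,0,0,0,0],
)

```text
t: 3.22
ee_pos: [529.9, 292.9, 1.4]
orientation: [-0.716, -3.057, 0.003]
ft_force: [0.4, 0.8, 0.0]
width: 87.9
grasp_force: 0.0
```

Emit:
play_rows(
  dp=[
    [0,0,0],
    [0,0,0],
    [0,0,0],
    [0,0,0],
    [0,0,0],
    [0,0,0],
  ],
  yaw=[0,0,0,0,0,0],
  gripper=1,
)

```text
t: 3.72
ee_pos: [531.1, 292.9, 2.5]
orientation: [0.717, 3.058, 0.001]
ft_force: [-0.6, 0.4, 2.0]
width: 58.8
grasp_force: 30.0
```

Emit:
play_rows(
  dp=[
    [0,0,20],
    [0,0,40],
    [0,0,40],
    [0,-30,10],
    [-2,-33,0],
    [-2,-33,0],
    [-2,-33,0],
    [-2,-33,0],
  ],
  yaw=[0,0,0,0,0,0,0,0],
)

```text
t: 4.38
ee_pos: [522.7, 129.4, 112.5]
orientation: [0.717, 3.058, 0.0]
ft_force: [0.5, -0.8, -0.4]
width: 58.7
grasp_force: 30.0
```

Emit:
play_rows(
  dp=[
    [-2,-33,0],
    [-2,-33,0],
    [0,0,0],
    [0,0,0],
  ],
  yaw=[0,0,0,0],
)

```text
t: 4.72
ee_pos: [518.9, 63.3, 112.3]
orientation: [-0.722, -3.057, -0.0]
ft_force: [0.3, 1.0, -0.5]
width: 59.0
grasp_force: 30.0
```

Run:
```python
from h import *
p=shot("wrist"); save(p,"w2.png"); P=cloud(p); print(ctrl.get_obs()["ee_pos"],ctrl.get_obs()["width"])
m=(np.hypot(P[...,0]-489,P[...,1]-80)<20)&(P[...,2]>12)&(P[...,2]<60)&(p["range_z"]>0)
print(m.sum())
for a,b in [(12,25),(25,38),(38,54)]:
    k=m&(P[...,2]>a)&(P[...,2]<b)
    if k.any(): print(P[k].mean(0), np.argwhere(k).mean(0))
print(blob(p,"blue",(522,65),109))
for d in models.landmark_of(p,"mount_plate"): print(d, at_z(p,*d["location"],0))
```

```text
[519.13363194  64.35352626 112.35657277] 58.83614030337855
139
[487.7351731   78.53797312  18.66610493] [169.27272727 279.13636364]
[487.77073367  78.68087145  31.76316197] [172.04 279.28]
[489.2270931   77.9240564   48.35352908] [178.52173913 279.16304348]
(array([524.9,  60.8,  31.7]), array([525. ,  61.2]), array([61.3, 62.6]))
{'location': [278.8, 168.3], 'conf': 0.57} [489.43931056  77.3025157    0.        ]
```

View pics/w2.png

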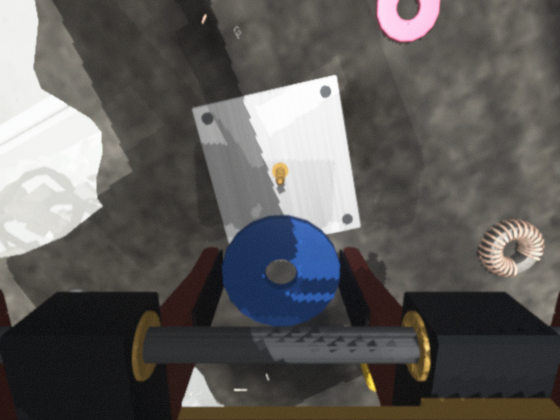

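The image shows the stud at (280,172) on the plate and the pad held centred at (281,270). The offset to the stud is about (-31.6, +15.2).

Emit:
play_rows(
  dp=[
    [-16,7.6,0],
    [-15.6,7.6,-10],
    [0,0,-25],
    [0,0,-25],
    [0,0,-22],
    [0,0,-14],
    [0,0,-6.5],
    [0,0,0],
  ],
  yaw=[0,0,0,0,0,0,0,0],
)

```text
t: 5.48
ee_pos: [486.6, 80.9, 8.5]
orientation: [-0.714, -3.057, 0.001]
ft_force: [-0.1, -0.3, 1.2]
width: 59.1
grasp_force: 30.0
```

Emit:
play_rows(
  dp=[
    [0,0,0],
    [0,0,0],
    [0,0,0],
    [0,0,0],
  ],
  yaw=[0,0,0,0],
  gripper=0,
)

```text
t: 5.82
ee_pos: [488.0, 80.1, 10.5]
orientation: [0.717, 3.057, 0.001]
ft_force: [1.1, -0.1, 0.6]
width: 82.5
grasp_force: 0.0
```

Emit:
play_rows(
  dp=[
    [0,0,15],
    [0,0,35],
    [0,0,35],
    [20,18,18],
    [26,26,0],
    [26,26,0],
    [26,26,0],
    [24,26,0],
  ],
  yaw=[0,0,0,0,0,0,0,0],
)

```text
t: 6.48
ee_pos: [611.0, 203.2, 114.0]
orientation: [0.718, 3.057, 0.002]
ft_force: [0.2, 0.4, 0.1]
width: 87.5
grasp_force: 0.0
```

Run:
```python
from h import *
p=shot("wrist"); save(p,"w3.png"); P=cloud(p); print(ctrl.get_obs()["ee_pos"])
m=(np.hypot(P[...,0]-630,P[...,1]-220)<40)&(P[...,2]>7)&(P[...,2]<22)&(p["range_z"]>0)
q=P[m][:,:2].astype(np.float32); print(m.sum(),q.mean(0),cv2.minEnclosingCircle(q),cv2.minAreaRect(q))
for d in models.landmark_of(p,"choke"): print(d, at_z(p,*d["location"],0))
for d in models.look_for(p,"choke"): print(d, at_z(p,*d["bbox"][:2],10))
```

```text
[615.78664531 207.76468172 114.62640546]
2005 [630.19885 219.12735] ((631.4727783203125, 218.9210205078125), 24.485870361328125) ((630.3857421875, 218.68063354492188), (45.16705322265625, 48.23150634765625), 18.392030715942383)
{'location': [309.4, 219.7], 'conf': 0.71} [631.92421492 220.7261325    0.        ]
{'bbox': [308.9, 223.7, 62.1, 60.8], 'conf': 0.81} [631.65933701 219.49813501  10.        ]
{'bbox': [78.3, 136.8, 152.7, 191.0], 'conf': 0.28} [492.04948729  93.13628916  10.        ]
```

View pics/w3.png

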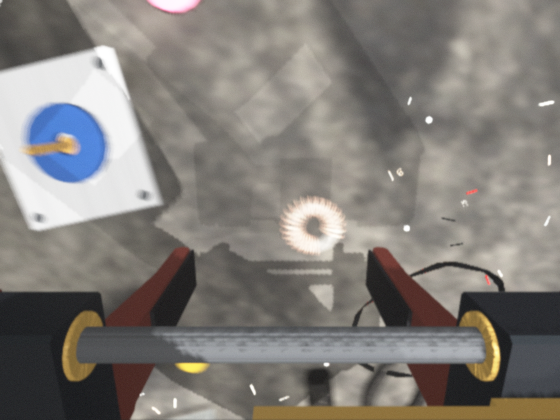

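The blue pad sits round the stud at (66,143). The choke is at (313,226) between the fingers. I'll let the arm settle above it and check the pose.

Emit:
play_rows(
  dp=[
    [10.7,10,-20],
    [10,9.1,-20],
    [0,0,0],
    [0,0,0],
    [0,0,0],
  ],
  yaw=[0,0,0,0,0],
)

```text
t: 7.05
ee_pos: [629.2, 220.0, 73.3]
orientation: [-0.718, -3.058, 0.001]
ft_force: [0.3, 0.3, -0.2]
width: 87.7
grasp_force: 0.0
```

Run:
```python
from h import *
o=ctrl.get_obs(); print(o["ee_pos"],o["qvel"])
p=shot("wrist"); P=cloud(p); print(ctrl.get_obs()["ee_pos"])
m=(np.hypot(P[...,0]-630,P[...,1]-220)<40)&(P[...,2]>7)&(P[...,2]<22)&(p["range_z"]>0)
q=P[m][:,:2].astype(np.float32); print(m.sum(),q.mean(0),cv2.minEnclosingCircle(q))
```

```text
[629.23686788 219.98728416  73.279181  ] [-0.00056226 -0.01586252 -0.00879773  0.00056858 -0.00408664  0.00267194]
[629.66277953 220.14581871  73.74795097]
2757 [630.21265 219.344  ] ((632.0513305664062, 218.61231994628906), 24.752256393432617)
```

Emit:
play_rows(
  dp=[
    [1.3,-0.7,-20],
    [0,0,-25],
    [0,0,-15],
    [0,0,-8],
    [0,0,-2],
    [0,0,0],
  ],
  yaw=[0,0,0,0,0,0],
)

```text
t: 7.6
ee_pos: [631.2, 220.1, 2.7]
orientation: [-0.717, -3.058, 0.001]
ft_force: [0.7, -0.2, 0.3]
width: 87.4
grasp_force: 0.0
```

Emit:
play_rows(
  dp=[
    [0,0,0],
    [0,0,0],
    [0,0,0],
    [0,0,0],
    [0,0,0],
    [0,0,0],
    [0,0,0],
    [0,0,0],
  ],
  yaw=[0,0,0,0,0,0,0,0],
  gripper=1,
)

```text
t: 8.27
ee_pos: [631.3, 220.3, 2.7]
orientation: [-0.717, -3.058, 0.0]
ft_force: [-0.7, -1.0, 0.2]
width: 40.5
grasp_force: 30.0
```

Emit:
play_rows(
  dp=[
    [0,0,20],
    [0,0,40],
    [0,0,40],
    [-10,-10,10],
    [-20,-28,0],
    [-28,-30,0],
    [-28,-30,0],
    [-28,-30,0],
  ],
  yaw=[0,0,0,0,0,0,0,0],
)

```text
t: 8.93
ee_pos: [515.7, 91.4, 112.6]
orientation: [-0.716, -3.059, 0.0]
ft_force: [-0.4, -1.2, -1.7]
width: 40.4
grasp_force: 30.0
```

Emit:
play_rows(
  dp=[
    [-4,-18,0],
    [0,0,0],
    [0,0,0],
    [0,0,0],
    [0,0,0],
  ],
  yaw=[0,0,0,0,0],
)

```text
t: 9.35
ee_pos: [514.5, 75.2, 112.8]
orientation: [0.716, 3.058, 0.001]
ft_force: [-0.6, 0.4, -0.9]
width: 40.4
grasp_force: 30.0
```

Run:
```python
from h import *
p=shot("wrist"); save(p,"w4.png"); P=cloud(p); e=ctrl.get_obs()["ee_pos"];print(e,ctrl.get_obs()["width"])
m=(np.hypot(P[...,0]-489,P[...,1]-78)<15)&(P[...,2]>18)&(P[...,2]<56)&(p["range_z"]>0)
print("stud",m.sum(),P[m].mean(0))
m=(np.hypot(P[...,0]-e[0],P[...,1]-e[1])<26)&(P[...,2]>e[2]+4)&(P[...,2]<e[2]+18)&(p["range_z"]>0)
q=P[m][:,:2].astype(np.float32); print(m.sum(),P[m].mean(0),cv2.minEnclosingCircle(q))
```

```text
[514.24834219  75.27417162 112.68617974] 40.539095610803386
stud 143 [488.84001877  78.40299687  41.1380026 ]
5656 [513.23504512  75.90182068 125.07403938] ((513.8243408203125, 75.48478698730469), 25.82585906982422)
```

View pics/w4.png

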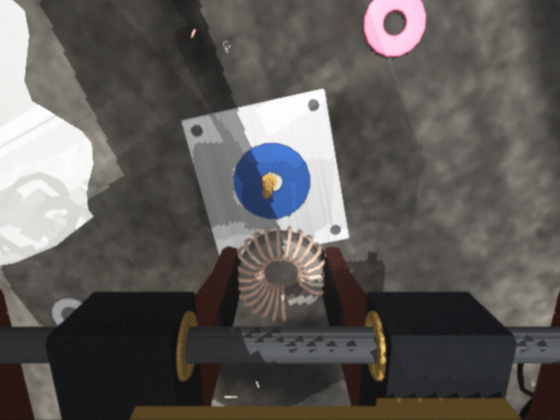

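The pad lies flat round the stud, which is at (270,183). The choke is held level with its hole at (282,271). Next I lower it over the stud.

Emit:
play_rows(
  dp=[
    [-12,1.2,0],
    [-12,1.2,0],
    [0,0,-15],
    [0,0,-25],
    [0,0,-25],
    [0,0,-20],
    [0,0,-9.5],
    [0,0,0],
  ],
  yaw=[0,0,0,0,0,0,0,0],
)

```text
t: 10.07
ee_pos: [488.9, 77.3, 16.5]
orientation: [-0.715, -3.057, 0.001]
ft_force: [-0.3, 0.1, -1.0]
width: 40.4
grasp_force: 30.0
```

Emit:
play_rows(
  dp=[
    [0,0,0],
    [0,0,0],
    [0,0,0],
    [0,0,0],
    [0,0,0],
  ],
  yaw=[0,0,0,0,0],
  gripper=0,
)

```text
t: 10.48
ee_pos: [489.9, 76.8, 18.9]
orientation: [0.717, 3.057, 0.001]
ft_force: [-0.4, 0.7, 0.1]
width: 70.1
grasp_force: 0.0
```

Emit:
play_rows(
  dp=[
    [0,0,15],
    [0,0,35],
    [0,0,40],
    [-10,20,15],
    [-20,36,0],
    [-20,36,0],
    [-20,36,0],
    [-20,36,0],
  ],
  yaw=[0,0,0,0,0,0,0,0],
)

```text
t: 11.15
ee_pos: [398.6, 242.0, 124.0]
orientation: [0.719, 3.057, 0.002]
ft_force: [1.2, 0.4, 0.3]
width: 87.9
grasp_force: 0.0
```

Emit:
play_rows(
  dp=[
    [-25,40,-20],
    [0,0,-20],
    [0,0,0],
    [0,0,0],
  ],
  yaw=[0,0,0,0],
)

```text
t: 11.48
ee_pos: [378.3, 273.0, 86.7]
orientation: [-0.715, -3.058, 0.002]
ft_force: [-0.9, 0.3, 0.8]
width: 87.4
grasp_force: 0.0
```

Run:
```python
from h import *
p=shot("wrist"); save(p,"w5.png"); print(ctrl.get_obs()["ee_pos"])
print(blob(p,"red",(374,283),7))
```

```text
[379.22525067 272.88527207  87.304245  ]
(array([374.2, 282.3,  21.7]), array([374.2, 282.3]), array([42.2, 42.6]))
```

View pics/w5.png

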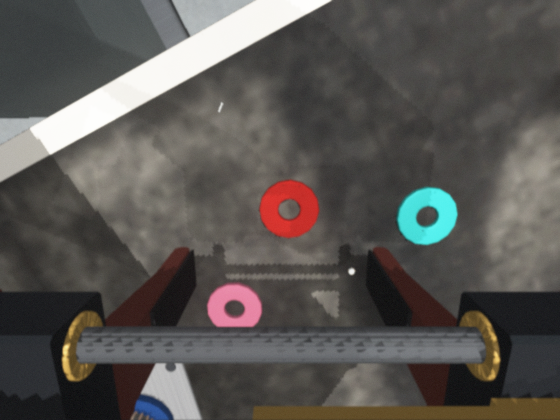

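The red pad is at (289,209), with pink at (234,307) and teal at (427,216). The colour is confirmed, so I'll grasp the red one.

Emit:
play_rows(
  dp=[
    [-4.9,9.4,-20],
    [0,0,-25],
    [0,0,-20],
    [0,0,-12],
    [0,0,-5],
    [0,0,0],
    [0,0,0],
  ],
  yaw=[0,0,0,0,0,0,0],
)

```text
t: 12.12
ee_pos: [375.1, 282.3, 5.7]
orientation: [0.72, 3.057, 0.001]
ft_force: [-0.0, 0.7, 0.4]
width: 88.3
grasp_force: 0.0
```

Emit:
play_rows(
  dp=[
    [0,0,-3],
    [0,0,0],
    [0,0,0],
  ],
  yaw=[0,0,0],
)

```text
t: 12.37
ee_pos: [374.6, 282.8, 2.6]
orientation: [0.718, 3.058, 0.001]
ft_force: [-0.3, 0.1, -0.4]
width: 88.0
grasp_force: 0.0
```

Emit:
play_rows(
  dp=[
    [0,0,0],
    [0,0,0],
    [0,0,0],
    [0,0,0],
    [0,0,0],
    [0,0,0],
    [0,0,0],
  ],
  yaw=[0,0,0,0,0,0,0],
  gripper=1,
)

```text
t: 12.95
ee_pos: [374.1, 282.7, 1.9]
orientation: [-0.717, -3.059, 0.0]
ft_force: [-0.3, -0.0, -0.2]
width: 44.9
grasp_force: 0.0
```

Emit:
play_rows(
  dp=[
    [0,0,20],
    [0,0,35],
    [0,0,40],
    [15,-20,15],
    [21,-30,0],
    [21,-30,0],
    [21,-30,0],
    [21,-30,0],
  ],
  yaw=[0,0,0,0,0,0,0,0],
)

```text
t: 13.62
ee_pos: [473.8, 141.3, 112.3]
orientation: [0.716, 3.058, 0.0]
ft_force: [-0.1, 0.3, -0.2]
width: 42.3
grasp_force: 30.0
```

Emit:
play_rows(
  dp=[
    [21,-30,0],
    [21,-30,0],
    [0,-7,0],
    [0,0,0],
    [0,0,0],
    [0,0,0],
  ],
  yaw=[0,0,0,0,0,0],
)

```text
t: 14.12
ee_pos: [514.1, 76.5, 111.7]
orientation: [-0.716, -3.058, 0.0]
ft_force: [-0.2, 0.0, -0.4]
width: 42.4
grasp_force: 30.0
```

Run:
```python
from h import *
p=shot("wrist"); save(p,"w6.png"); P=cloud(p); e=ctrl.get_obs()["ee_pos"];print(e,ctrl.get_obs()["width"])
print(blob(p,"red",e[:2],e[2]+5))
m=(np.hypot(P[...,0]-489,P[...,1]-78)<7)&(P[...,2]>36)&(P[...,2]<56)&(p["range_z"]>0)
print("stud",m.sum(),P[m].mean(0))
m=(np.hypot(P[...,0]-489,P[...,1]-78)<32)&(P[...,2]>23)&(P[...,2]<36)&(p["range_z"]>0)
print("choke",m.sum(),P[m].mean(0),cv2.minEnclosingCircle(P[m][:,:2].astype(np.float32)))
```

```text
[514.16630651  76.73307169 111.77720309] 42.101339629296
(array([514.3,  77.3,  21.8]), array([514.3,  77.3]), array([42. , 42.5]))
stud 106 [489.19955815  78.26084035  47.04268915]
choke 2318 [489.27828331  77.85091174  29.45566016] ((490.6680603027344, 77.1972427368164), 24.385677337646484)
```

View pics/w6.png

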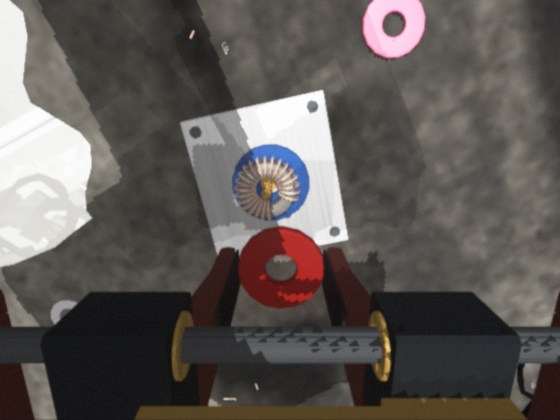

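The choke is seated round the stud at (270,186). The red pad is held at (281,267). I'll align it and check its height.

Emit:
play_rows(
  dp=[
    [-12.3,0.4,-10],
    [-12.3,0.4,-25],
    [0,0,-10],
    [0,0,0],
    [0,0,0],
  ],
  yaw=[0,0,0,0,0],
)

```text
t: 14.58
ee_pos: [490.7, 77.2, 66.8]
orientation: [-0.715, -3.058, 0.0]
ft_force: [0.9, -0.8, 0.1]
width: 42.2
grasp_force: 30.0
```

Run:
```python
from h import *
p=shot("wrist"); P=cloud(p); o=ctrl.get_obs(); e=o["ee_pos"];print(e,o["width"])
hsv=cv2.cvtColor(p["pixels"],cv2.COLOR_RGB2HSV); m=(hsv[...,1]>170)&((hsv[...,0]<6)|(hsv[...,0]>174))&(np.hypot(P[...,0]-e[0],P[...,1]-e[1])<20)
print(m.sum(),np.percentile(P[m][:,2],[10,50,90])-e[2],np.median(P[m],0)); print(blob(p,"red",e[:2],e[2]+5))
```

```text
[491.40904181  77.07372548  67.38024663] 42.45250978863893
3797 [3.52058482 4.30375995 5.09166971] [491.41332777  76.4815593   71.68400657]
(array([490.4,  78.1,  21.6]), array([490.4,  78.1]), array([41.7, 42.3]))
```

Emit:
play_rows(
  dp=[
    [-0.7,0,-8],
    [0,0,-12],
    [0,0,-9],
    [0,0,-4.5],
    [0,0,0],
    [0,0,0],
  ],
  yaw=[0,0,0,0,0,0],
)

```text
t: 15.13
ee_pos: [489.9, 76.4, 33.3]
orientation: [-0.717, -3.058, 0.0]
ft_force: [-0.4, -0.9, -0.2]
width: 42.1
grasp_force: 30.0
```

Emit:
play_rows(
  dp=[
    [0,0,0],
    [0,0,0],
    [0,0,0],
    [0,0,0],
    [0,0,0],
  ],
  yaw=[0,0,0,0,0],
  gripper=0,
)

```text
t: 15.55
ee_pos: [490.0, 76.5, 33.7]
orientation: [0.717, 3.058, 0.0]
ft_force: [-0.3, -0.3, 0.3]
width: 72.3
grasp_force: 0.0
```

Emit:
play_rows(
  dp=[
    [0,0,10],
    [0,0,30],
    [0,0,40],
    [2,-24,0],
    [4,-36,0],
    [4,-36,0],
    [4,-36,0],
    [4,-36,0],
  ],
  yaw=[0,0,0,0,0,0,0,0],
)

```text
t: 16.22
ee_pos: [507.9, -93.1, 114.5]
orientation: [0.716, 3.058, 0.0]
ft_force: [0.6, -0.3, -0.0]
width: 87.7
grasp_force: 0.0
```

Emit:
play_rows(
  dp=[
    [4,-36,-10],
    [3,-15,-10],
    [0,0,0],
    [0,0,0],
    [0,0,0],
  ],
  yaw=[0,0,0,0,0],
)

```text
t: 16.63
ee_pos: [514.5, -141.9, 93.9]
orientation: [-0.717, -3.058, -0.0]
ft_force: [-0.4, -0.1, 0.6]
width: 87.7
grasp_force: 0.0
```

Run:
```python
from h import *
p=shot("wrist"); save(p,"w7.png"); P=cloud(p); e=ctrl.get_obs()["ee_pos"];print(e,ctrl.get_obs()["width"])
m=(np.hypot(P[...,0]-518,P[...,1]+132)<28)&(P[...,2]>3)&(P[...,2]<12)&(p["range_z"]>0)
print("washer",m.sum(),P[m].mean(0),cv2.minEnclosingCircle(P[m][:,:2].astype(np.float32)))
for d in models.landmark_of(p,"washer"): print(d, at_z(p,*d["location"],0))
for d in models.look_for(p,"washer"): print(d, at_z(p,*d["bbox"][:2],4))
```

```text
[ 514.71890464 -141.55503459   94.00442936] 87.7068525875973
washer 2228 [ 517.03669873 -132.18892724    4.53864177] ((518.009033203125, -132.0300750732422), 27.960521697998047)
{'location': [289.8, 214.1], 'conf': 0.73} [ 518.12122572 -134.86267003    0.        ]
{'bbox': [291.4, 214.9, 43.7, 47.4], 'conf': 0.67} [ 518.15001916 -133.63929602    4.        ]
```

View pics/w7.png

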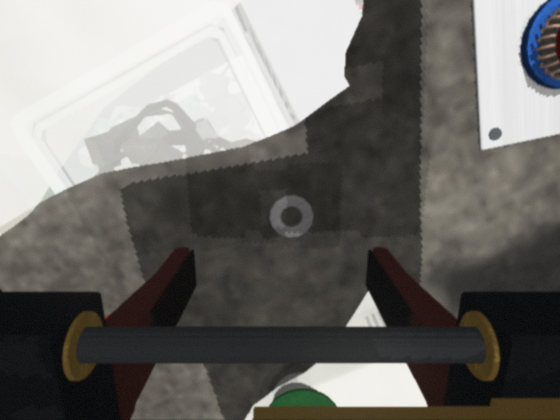

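The washer is at (291,215), clear of the white sheets. I'll pre-close part way and descend.

Emit:
play_rows(
  dp=[
    [3.3,8.4,-20],
    [0,0,-25],
    [0,0,-25],
    [0,0,-14],
    [0,0,-6],
    [0,0,-1.5],
    [0,0,0],
    [0,0,0],
  ],
  yaw=[0,0,0,0,0,0,0,0],
  gripper=0.35,
)

```text
t: 17.45
ee_pos: [518.9, -134.1, 2.9]
orientation: [0.716, 3.057, -0.0]
ft_force: [-0.8, 0.1, 0.2]
width: 57.2
grasp_force: 0.0
```

Emit:
play_rows(
  dp=[
    [0,0,0],
    [0,0,0],
    [0,0,0],
    [0,0,0],
    [0,0,0],
    [0,0,0],
    [0,0,0],
  ],
  yaw=[0,0,0,0,0,0,0],
  gripper=1,
)

```text
t: 18.03
ee_pos: [518.4, -134.3, 2.4]
orientation: [0.717, 3.058, -0.0]
ft_force: [-0.7, 0.1, 5.8]
width: 32.0
grasp_force: 30.0
```

Emit:
play_rows(
  dp=[
    [0,0,20],
    [0,0,35],
    [0,0,40],
    [0,20,15],
    [0,35,0],
    [-1,35,0],
    [-1,35,0],
    [-1,35,0],
  ],
  yaw=[0,0,0,0,0,0,0,0],
)

```text
t: 18.7
ee_pos: [514.8, 27.2, 112.2]
orientation: [0.719, 3.058, 0.0]
ft_force: [1.1, -0.4, -0.6]
width: 32.3
grasp_force: 30.0
```

Emit:
play_rows(
  dp=[
    [0,35,0],
    [0,15,0],
    [0,0,0],
    [0,0,0],
    [0,0,0],
  ],
  yaw=[0,0,0,0,0],
)

```text
t: 19.12
ee_pos: [515.0, 75.3, 111.8]
orientation: [-0.717, -3.058, 0.001]
ft_force: [1.4, -0.3, -0.6]
width: 31.8
grasp_force: 30.0
```

Run:
```python
from h import *
p=shot("wrist"); save(p,"w8.png"); P=cloud(p); e=ctrl.get_obs()["ee_pos"];print(e,ctrl.get_obs()["width"])
print("redtop",blob(p,"red",(490,77),37))
m=(np.hypot(P[...,0]-489,P[...,1]-78)<7)&(P[...,2]>42)&(P[...,2]<56)&(p["range_z"]>0)
print("stud",m.sum(),P[m].mean(0))
m=(np.hypot(P[...,0]-e[0],P[...,1]-e[1])<21)&(P[...,2]>e[2]-1)&(P[...,2]<e[2]+9)&(p["range_z"]>0)
print("washer",m.sum(),P[m].mean(0),cv2.minEnclosingCircle(P[m][:,:2].astype(np.float32)))
```

```text
[514.99585555  74.90129851 111.78405136] 31.992103544538686
redtop (array([490.7,  77.6,  21.1]), array([490.6,  77.4]), array([41.1, 41.2]))
stud 85 [489.44656193  78.06555365  49.19268145]
washer 2780 [514.21595765  76.18516231 114.96576842] ((514.4119873046875, 75.18054962158203), 20.62554931640625)
```

View pics/w8.png

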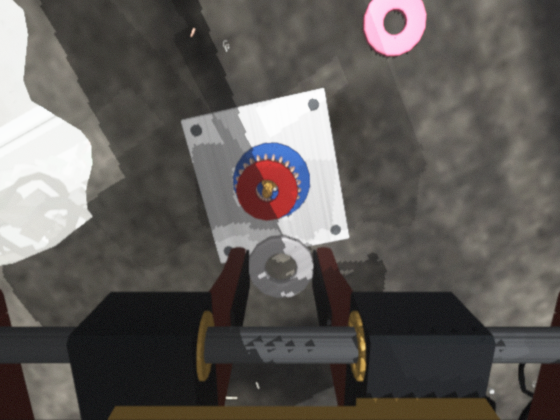

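The red pad is flat and centred at (267,189). The washer is held at (282,265). I'll lower it.

Emit:
play_rows(
  dp=[
    [-12.4,1,0],
    [-12.3,1,0],
    [0,0,-15],
    [0,0,-22],
    [0,0,-19],
    [0,0,-11],
    [0,0,-4.5],
    [0,0,0],
  ],
  yaw=[0,0,0,0,0,0,0,0],
)

```text
t: 19.83
ee_pos: [490.0, 77.0, 39.8]
orientation: [-0.719, -3.056, 0.001]
ft_force: [-0.5, 0.1, 0.0]
width: 32.4
grasp_force: 30.0
```

Emit:
play_rows(
  dp=[
    [0,0,0],
    [0,0,0],
    [0,0,0],
    [0,0,0],
    [0,0,0],
  ],
  yaw=[0,0,0,0,0],
  gripper=0,
)

```text
t: 20.25
ee_pos: [490.8, 77.9, 40.9]
orientation: [0.717, 3.058, 0.0]
ft_force: [0.1, 0.2, -0.2]
width: 62.1
grasp_force: 0.0
```

Emit:
play_rows(
  dp=[
    [0,0,15],
    [0,0,35],
    [0,0,30],
    [20,0,0],
    [35,0,0],
    [35,0,0],
    [35,0,0],
    [35,0,0],
  ],
  yaw=[0,0,0,0,0,0,0,0],
)

```text
t: 20.92
ee_pos: [652.0, 78.0, 121.0]
orientation: [0.717, 3.058, 0.0]
ft_force: [-0.1, 0.4, -0.8]
width: 87.5
grasp_force: 0.0
```

Emit:
play_rows(
  dp=[
    [20,0,0],
    [0,0,0],
    [0,0,0],
    [0,0,0],
  ],
  yaw=[0,0,0,0],
)

```text
t: 21.25
ee_pos: [668.9, 77.9, 119.9]
orientation: [-0.717, -3.057, 0.001]
ft_force: [-0.5, -0.5, 0.2]
width: 88.1
grasp_force: 0.0
```

Run:
```python
from h import *
p=shot("wrist"); save(p,"w9.png"); P=cloud(p); e=ctrl.get_obs()["ee_pos"];print(e,ctrl.get_obs()["width"])
print("cap",blob(p,"yellow",(685,80),20))
m=(np.hypot(P[...,0]-685,P[...,1]-80)<28)&(P[...,2]>26)&(P[...,2]<35)&(p["range_z"]>0)
print("captop",m.sum(),P[m].mean(0),cv2.minEnclosingCircle(P[m][:,:2].astype(np.float32)))
```

```text
[668.72635521  77.85752697 120.07373888] 87.78663258189582
cap (array([689.3,  75.4,  16.3]), array([689.6,  75.5]), array([25.7, 32.6]))
captop 696 [689.17780327  75.62728092  28.34873958] ((689.75390625, 75.61477661132812), 12.715774536132812)
```

View pics/w9.png

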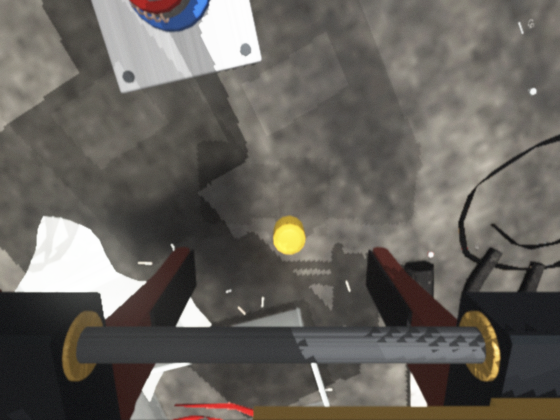

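The yellow cap stands with its top at (289,238), which is world (689.3, 75.6), with free space around it. I'll grasp it at mid height.

Emit:
play_rows(
  dp=[
    [10.5,-1.2,-15],
    [10,-1.1,-25],
    [0,0,-25],
    [0,0,-25],
    [0,0,-15],
    [0,0,-7],
    [0,0,0],
    [0,0,0],
  ],
  yaw=[0,0,0,0,0,0,0,0],
  gripper=0.4,
)

```text
t: 21.97
ee_pos: [691.0, 75.7, 9.1]
orientation: [0.717, 3.058, 0.0]
ft_force: [0.2, 0.3, 0.3]
width: 52.5
grasp_force: 0.0
```

Emit:
play_rows(
  dp=[
    [0,0,0],
    [0,0,0],
    [0,0,0],
    [0,0,0],
    [0,0,0],
    [0,0,0],
    [0,0,0],
  ],
  yaw=[0,0,0,0,0,0,0],
  gripper=1,
)

```text
t: 22.55
ee_pos: [691.3, 75.6, 9.2]
orientation: [0.717, 3.058, 0.0]
ft_force: [-2.0, -0.1, 5.9]
width: 24.6
grasp_force: 30.0
```

Emit:
play_rows(
  dp=[
    [0,0,20],
    [0,0,40],
    [0,0,40],
    [-20,0,20],
    [-35,0,0],
    [-35,0,0],
    [-35,0,0],
    [-35,0,0],
  ],
  yaw=[0,0,0,0,0,0,0,0],
)

```text
t: 23.22
ee_pos: [529.1, 75.4, 128.5]
orientation: [0.718, 3.058, 0.0]
ft_force: [-0.6, -0.2, -0.3]
width: 24.9
grasp_force: 30.0
```

Emit:
play_rows(
  dp=[
    [-14,0,0],
    [0,0,0],
    [0,0,0],
    [0,0,0],
  ],
  yaw=[0,0,0,0],
)

```text
t: 23.55
ee_pos: [518.5, 75.7, 128.8]
orientation: [0.717, 3.057, 0.001]
ft_force: [-0.5, -0.6, 0.0]
width: 25.2
grasp_force: 30.0
```

Run:
```python
from h import *
p=shot("wrist"); save(p,"w10.png"); P=cloud(p); e=ctrl.get_obs()["ee_pos"];print(e,ctrl.get_obs()["width"])
m=(np.hypot(P[...,0]-e[0],P[...,1]-e[1])<11)&(P[...,2]>e[2]+12)&(P[...,2]<e[2]+30)&(p["range_z"]>0)
print("captop",m.sum(),P[m].mean(0)); print(blob(p,"yellow",e[:2],e[2]+22))
m=(np.hypot(P[...,0]-489,P[...,1]-78)<7)&(P[...,2]>45)&(P[...,2]<56)&(p["range_z"]>0)
print("stud",m.sum(),P[m].mean(0))
m=(np.hypot(P[...,0]-489,P[...,1]-78)<25)&(P[...,2]>40)&(P[...,2]<46)&(p["range_z"]>0)
print("washer",m.sum(),P[m].mean(0),cv2.minEnclosingCircle(P[m][:,:2].astype(np.float32)))
```

```text
[518.67063073  75.66533122 128.68932149] 24.85755790214342
captop 1583 [517.75273268  76.13393126 148.4207762 ]
(array([512.7,  79.8,  16.1]), array([512.8,  79.3]), array([23.9, 32.7]))
stud 67 [489.53729568  77.94567579  49.61824558]
washer 1256 [490.33937137  78.14383368  42.43757215] ((490.7564392089844, 77.89765930175781), 16.81919288635254)
```

View pics/w10.png

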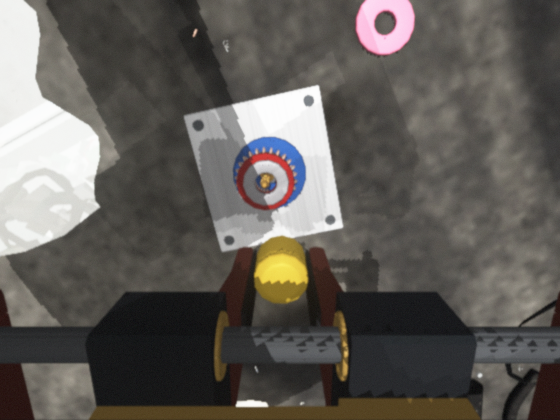

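Washer, red pad, choke and blue pad are all flat and concentric round the stud at (265,182). The cap is held upright at (281,278). I'll lower it.

Emit:
play_rows(
  dp=[
    [-14,1,0],
    [-13.5,1,0],
    [0,0,-20],
    [0,0,-25],
    [0,0,-12],
    [0,0,0],
    [0,0,0],
  ],
  yaw=[0,0,0,0,0,0,0],
)

```text
t: 24.18
ee_pos: [490.1, 77.5, 70.9]
orientation: [-0.717, -3.058, 0.001]
ft_force: [0.7, -0.2, -0.2]
width: 24.8
grasp_force: 30.0
```

Emit:
play_rows(
  dp=[
    [0,0,-6],
    [0,0,-6],
    [0,0,-5],
    [0,0,-1.5],
    [0,0,0],
    [0,0,0],
  ],
  yaw=[0,0,0,0,0,0],
)

```text
t: 24.68
ee_pos: [489.5, 77.6, 53.0]
orientation: [-0.717, -3.059, 0.0]
ft_force: [-1.4, -1.1, -0.5]
width: 24.9
grasp_force: 30.0
```

Emit:
play_rows(
  dp=[
    [0,0,0],
    [0,0,0],
    [0,0,0],
    [0,0,0],
    [0,0,0],
  ],
  yaw=[0,0,0,0,0],
  gripper=0,
)

```text
t: 25.1
ee_pos: [489.5, 77.6, 53.1]
orientation: [0.717, 3.058, 0.0]
ft_force: [0.7, -2.2, -0.3]
width: 54.5
grasp_force: 0.0
```

Emit:
play_rows(
  dp=[
    [0,0,10],
    [0,0,30],
    [0,0,40],
    [20,-10,20],
    [30,-15,0],
    [0,0,0],
    [0,0,0],
    [0,0,0],
  ],
  yaw=[0,0,0,0,0,0,0,0],
)

```text
t: 25.77
ee_pos: [538.3, 52.5, 152.7]
orientation: [-0.718, -3.057, 0.001]
ft_force: [0.2, -0.5, -1.3]
width: 87.6
grasp_force: 0.0
```

Run:
```python
from h import *
p=shot("wrist"); save(p,"w11.png"); P=cloud(p); o=ctrl.get_obs();print(o["ee_pos"],o["ft_force"])
m=(np.hypot(P[...,0]-490,P[...,1]-78)<20)&(P[...,2]>66)&(P[...,2]<100)&(p["range_z"]>0)
print("captop",m.sum(),P[m].mean(0),P[m][:,2].std())
```

```text
[537.87414514  52.68792556 152.42167581] [-0.52444328 -0.86068201 -0.84854387]
captop 1050 [488.63410141  78.73135585  71.05900989] 1.398671532354723
```

View pics/w11.png

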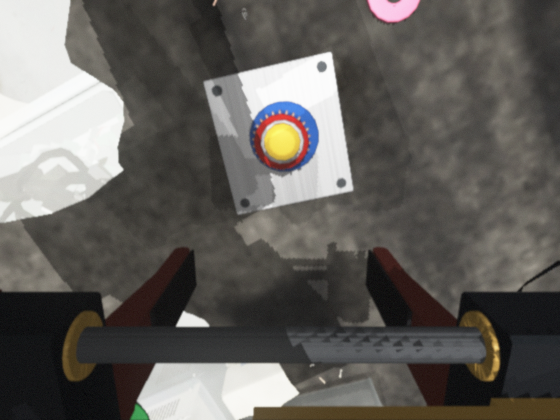

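The full stack stands at (283,143): blue pad, choke, red pad, washer and cap. The cap top reads 71–73 mm against 73 expected.

```bash
python3 -c "
from workcell import ticket
print(ticket.close_job())"
```

```text
the job is handed in; nothing more can be done
None
```

The choke is mounted on the stud in the order asked (blue pad, choke, red pad, steel washer, yellow cap), the relay and reel were not touched, and the job was handed in at about 26 s; no verdict came back.

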